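# Release the ratchet feed and ease a wet resin board back to the green mark

## Task

The freshly poured board on the feed carriage has to come back to its unloading mark by hand. First set the red three-position toggle on the switch box to its centre off position, without throwing it across to the other side; then flick the yellow pawl clear of the ratchet wheel so that it stays off; then turn the crank slowly and steadily, because the resin is wet, until the carriage's red pointer lines up with the middle of the green index clip. Leave the switch off, the pawl off, and everything else on the bench where it stands.

Things in the scene. Friction and masses are not known exactly. Their poses are not given: they have to be found in the camera images.
- feeder: Feed table, fixed to the bench: grey base plate 360 x 290 mm, 12 mm thick, carrying the drum with its ratchet wheel, the pawl and the carriage on two rails. Origin on the bench below the drum's vertical axis; the plate spans x -120 to +240 mm and y -150 to +140 mm in its frame. Frame x points from drum to carriage, y along the rails, z up. It stands anywhere within some 9 cm on the bench, yawed up to 0.25 rad.
- drum_axis (a point): Point on the drum's vertical axis at 117 mm above the bench, level with the middle of the crank knob. Wheel: steel, 10 teeth, 60 mm radius over the teeth, its top at 74 mm height.
- drum (a joint): Angle of the drum (rad), 0 to 0.10 at the start, grows anticlockwise seen from above: that is the easing-back direction. It carries the ratchet wheel and the red crank and moves the carriage through a pinion and rack by 35 mm per rad. With the pawl engaged a tooth stops it at 0.17; with the pawl off it turns freely to 2.6. A drag washer (about 0.4 N m) holds it wherever it is left.
- crank_grip (a point): Middle of the black crank knob: upright, round, 31 mm diameter, 50 mm tall (from 92 to 142 mm above the bench), on a red crank arm (20 mm wide, its top at 91 mm height) 85 mm from the drum axis. The knob spins freely on its own pin, so a gripper that holds it need not turn along the circle. Some 5 N moves it.
- pawl (a joint): Angle of the yellow sprung pawl (rad): 0 engaged in the wheel, 0.6 fully off, grows anticlockwise seen from above. Its spring acts over centre: below about 0.3 it snaps back into the wheel, above about 0.3 it snaps to 0.6 and stays there. Pushing it off takes about 4 N at the handle (up to 10 N if the wheel leans on it).
- pawl_handle (a point): Top centre of the pawl's upright yellow handle post: 16 mm diameter, reaches from the pawl arm (top at 73 mm) to 119 mm above the bench, 45 mm from the pawl's pivot. Moves about 27 mm on its arc, roughly towards the feeder's -x, when flicked off.
- pawl_pivot (a point): Point on the pawl's vertical pivot axis, at 119 mm height. A dark spring box (26 x 22 mm, top at 58 mm) stands beside it, below the pawl.
- carriage (a joint): Travel of the carriage along the feeder's +y (m), about 0 at the start, 0.035 m per rad of drum. The wet board rides on it: the carriage must never move faster than 0.07 m/s (2 rad/s at the drum).
- pointer (a point): Tip of the red pointer (26 mm long, 4 mm wide) that sticks out of the carriage on its far side (feeder +x), 40 mm above the bench.
- index_clip: Green index clip with a white line across its middle, 18 mm along x, 10 mm along y, 22 mm tall, fixed on the base plate beside the carriage, some 40 to 75 mm from the pointer along the feeder's +y. Axes as the feeder's. Origin in the middle of its width (y); the pointer lines up when it has the clip's y.
- switch_box: Grey switch box 90 x 110 mm, 60 mm tall with its black plate, fixed to the bench. Origin at the centre of its underside; the toggle swings along its y axis; white, green and blue dots beside the toggle mark off, feed (+y) and return (-y).
- toggle (a joint): Lean of the toggle lever (rad): +0.36 (its start) leans to the box's +y = feed, 0 upright = off detent, -0.36 leans to -y = return. The detent pulls it to 0 between about -0.21 and +0.21 and to the end stops beyond; about 4 N at the tip starts it from the end stop. Must never go below -0.25. Its tip rises 4 mm on its arc to upright.
- toggle_tip (a point): Top of the red toggle lever, on its axis, 70 mm from its pivot; the red grip is 19 mm thick and 32 mm long, on a 12 mm thick steel stem. At off the tip stands 130 mm above the bench, over the box's origin.
- toggle_pivot (a point): Pivot of the toggle lever, over the switch box's centre, 60 mm above the bench.
- pigment_jar: Bystander: amber jar 44 mm wide, 62 mm tall, standing on the base plate.
- mixing_cup: Bystander: open metal cup 52 mm wide, 50 mm tall, standing on the base plate near the pawl.
- tape_roll: Bystander: yellow tape roll 104 mm wide, 24 mm tall.
- silver_tape: Bystander: silver tape roll 110 mm wide, 48 mm tall.
- heat_gun: Bystander: blue heat gun about 165 mm long, 68 mm tall, lying on its side.
- brush: Bystander: brush 190 mm long.
- offcut: Bystander: wooden offcut 90 x 70 x 18 mm.
Not all that is in view belongs to the job. What is meant by the switch_box is not orange, and is the smaller of those in its own colour.

How it is judged:
By the outcome, as a careful person would: the job done as asked, in the order asked, and still so for the second after the job is handed in, with the robot touching nothing.
It also fails if it takes over 69 s, if anything falls off the work surface, if the arm or the gripper's body presses on something with over 40 N, if the wrist force passes 120 N, or if a joint passes its speed limit or range.

## Robot

A 6-joint arm with a two-finger parallel gripper is mounted at the origin on the work surface. World frame = base frame: x ahead of the robot, y to its left, z up, the work surface at z = 0. Lengths are in m, angles in rad, forces in N, time in s.
With the tool pointing down it reaches from about 0.3 to 0.875 m from the base axis. Payload 6.4 kg.
Tool frame: the origin (TCP) lies at the very end of the fingers, on their centre line; the grasp point (between the pads) lies 19 mm behind it (ctrl.tcp_to_grasp is the distance from the TCP to the grasp point, in m); z points along the fingers, y is the direction in which the jaws open and shut (so a half turn about z gives the same grasp; the last joint's range is limited). The gripper opens to 85 mm and grips with 20 to 120 N. Pads are 22 mm wide; open, the fingers measure 114 mm over their backs; the gripper's body (76 mm by 85 mm) begins 54 mm behind the grasp point. The pads swing forward as they close: fully open they stand 13 mm farther back than shut.
Start: joints at [0.922, 0.181, 1.607, -0, 1.354, -0.206], TCP at [0.246, 0.52, 0.231] pointing down, gripper open.
Joint ranges: [-2.99, 2.99], [-0.89, 2.07], [0.3, 2.58], [-1.14, 4.28], [0, 2.63], [-3.12, 3.12]. Speed limits (rad/s): [2.57, 2.57, 3.01, 3.14, 3.14, 3.14].

## Interface

Orientations are given as a unit quaternion [w, x, y, z].
In Python, from bench import ctrl gives the robot as it stands. The module is installed in compiled form; this text tells all that it offers.
- The arm moves only by the tool drive_tool, never from a script. Its argument "deltas" is a list of rows, each an object with "slide": the shift along the tool's x, y, z as a fraction of full scale, a list of three; "delta_rot": the turn, a rotation vector about the tool's x, y, z as a fraction of full scale, a list of three; "hand": the opening, from 0 (shut) to 1 (fully open). In form: [{"slide": [tx, ty, tz], "delta_rot": [wx, wy, wz], "hand": hand}, ...]. A call has exactly 5 rows; each row shifts and turns the commanded pose from where the row before left it, along the tool's axes as they then stand; what a row does not reach is not made up. Full scale, the value 1, is 50 mm for a shift and 180 degrees for a turn. A row lasts 1/8 s, in which the tool goes at most 62.5 mm and 10.7 degrees, less where a joint would pass 70% of its speed; a pose out of reach is approached as far as the arm can. A call with a number of a shift or a turn outside -1 to 1 is refused whole. A call with a gripper value outside its range is refused whole. The fingers move at their own pace and stop on an object; the grip force is fixed at half the most. Time passes only in rows, so rows that do not move let the fingers close, or fill a call up. It gives the time, the measured TCP pose, the force and the opening at its end, in the units of the state.
- ctrl.get_obs(): the state, without advancing time (a new reading comes with each control period).
- ctrl.camera(name): name is "scene" or "top" or "wrist"; returns a dict with "frame" (420x560x3 uint8, red, green, blue), "mtx" (3x3 intrinsics, pixels), "R" (3x3) and "t" (3): a world point X has camera coordinates R X + t. Camera axes: x right, y down, z forward; pixel columns grow to the right and rows downward; lengths in m; the calibration is good to about 2 mm. A picture is of the moment at which its call begins. There is no depth.
- ctrl.hand_in(): hands the job in, once; it reports no verdict.
The state is a dict: "time_s": time; "q": joint angles; "dq": joint speeds; "joint_efforts": joint torques, N m; "eef_pos": TCP position; "eef_rot": TCP orientation; "wrist_force": force on the tool from outside, world axes, zero at the start; "torque": the same for the moment, N m; "opening": opening from 0.0 (shut) to 1.0 (fully open).
Only numpy, scipy, OpenCV 4.12 (cv2) and the standard library are available. Lean on these libraries where they do the work, as an engineer would, in place of code of your own. Each camera call takes 0.05 s, during which the arm holds its last target.

## Working session

There is one attempt and no reset: what is moved stays moved. The work goes in short steps, Python scripts to look and compute and a tool call to move; the robot and the scene stay as the last step left them, time stands still between calls to the robot, and variables do not carry over. Pictures are saved under pics/ and viewed, and the job is handed in when it is done.

Besides the shell and the picture viewer there is one more tool, called after "Call:" by a JSON object that holds its "name" and its "arguments". drive_tool: Moves the arm, as the interface text tells. Its arguments: {"type":"object","properties":{"deltas":{"type":"array","items":{"type":"object","properties":{"slide":{"type":"array","items":{"type":"number"}},"delta_rot":{"type":"array","items":{"type":"number"}},"hand":{"type":"number"}}}}},"required":["deltas"]}

```bash
mkdir -p pics; cat > h.py <<'E'
import numpy as np, cv2
from bench import ctrl
def snap(n,f):
    c=ctrl.camera(n); cv2.imwrite('pics/'+f,cv2.cvtColor(c['frame'],cv2.COLOR_RGB2BGR)); np.savez('pics/'+f[:-4],**c); return c
def load(f): return dict(np.load('pics/'+f+'.npz'))
def onplane(c,uv,z):
    d=c['R'].T@(np.linalg.inv(c['mtx'])@np.array([uv[0],uv[1],1.])); o=-c['R'].T@c['t']
    return o+d*(z-o[2])/d[2]
def proj(c,X):
    p=c['mtx']@(c['R']@np.array(X)+c['t']); return p[:2]/p[2]
E
python3 - <<'E'
from h import *
for n in ['scene','top','wrist']:
    c=snap(n,n+'0.png'); print(n,-c['R'].T@c['t'])
o=ctrl.get_obs(); print({k:np.round(v,3) for k,v in o.items()}); print(ctrl.tcp_to_grasp)
E
```

```text
scene [ 1.13116455 -0.78330333  0.74811086]
top [0.40893384 0.01625291 1.22182577]
wrist [0.17683475 0.55319999 0.37269146]
{'time_s': np.float64(0.15), 'q': array([ 0.922,  0.181,  1.608,  0.   ,  1.354, -0.206]), 'dq': array([-0.   , -0.003, -0.001,  0.001,  0.   ,  0.   ]), 'joint_efforts': array([ 0.0000e+00, -4.4526e+01, -3.5169e+01, -1.0000e-03,  6.0000e-03,
       -0.0000e+00]), 'eef_pos': array([0.246, 0.519, 0.231]), 'eef_rot': array([-0.   ,  0.22 ,  0.976, -0.001]), 'wrist_force': array([0.779, 0.602, 0.316]), 'torque': array([ 0.01 ,  0.006, -0.014]), 'opening': np.float64(1.0)}
0.0187
```

View pics/scene0.png

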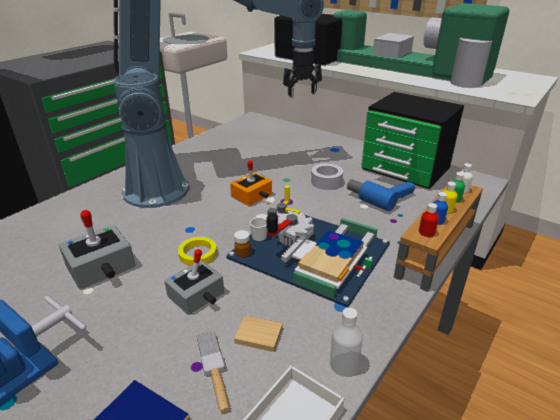

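View pics/top0.png

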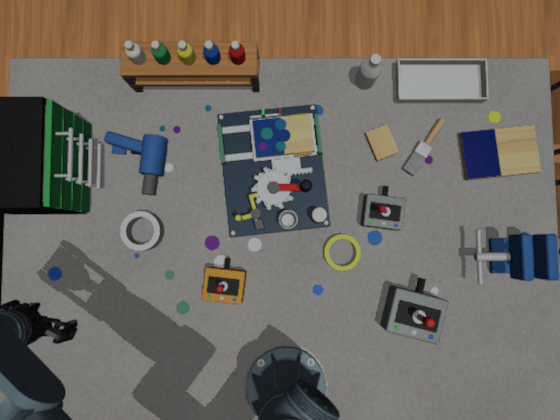

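View pics/wrist0.png

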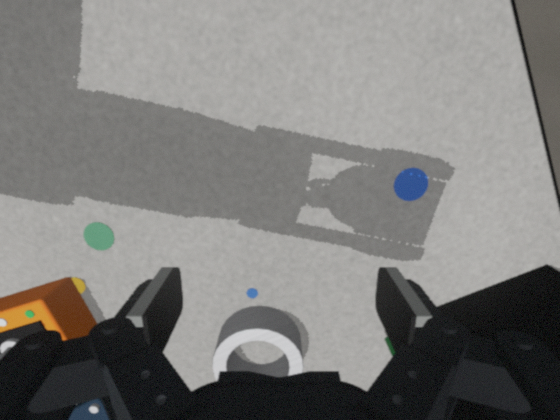

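The target switch is the small grey box at top-view (384,211). The crank knob is near (306,186), the pawl handle near (240,217), and the pointer and clip near (265–282,112). Next I'll zoom in on these.

```bash
python3 - <<'E'
import cv2
a=cv2.imread('pics/top0.png')
cv2.imwrite('pics/za.png',cv2.resize(a[95:245,210:340],None,fx=4,fy=4,interpolation=cv2.INTER_CUBIC)[:600])
cv2.imwrite('pics/zb.png',cv2.resize(a[180:235,355:415],None,fx=10,fy=10,interpolation=cv2.INTER_CUBIC))
b=cv2.imread('pics/scene0.png')
cv2.imwrite('pics/zc.png',cv2.resize(b[175:315,160:395],None,fx=3.4,fy=3.4,interpolation=cv2.INTER_CUBIC))
E
```

```text
(no output)
```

View pics/za.png

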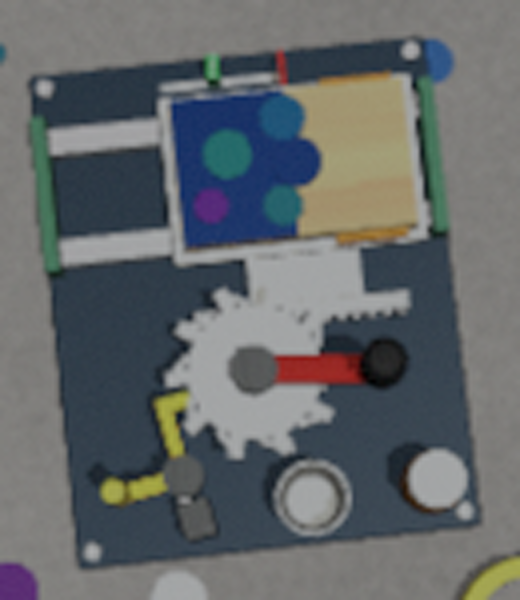

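View pics/zb.png

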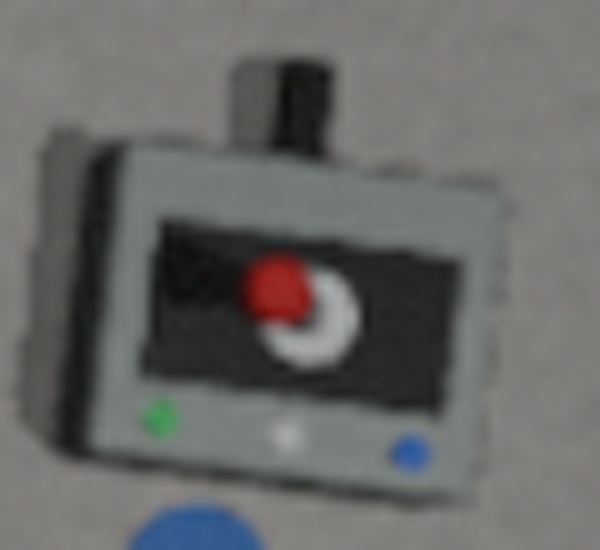

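View pics/zc.png

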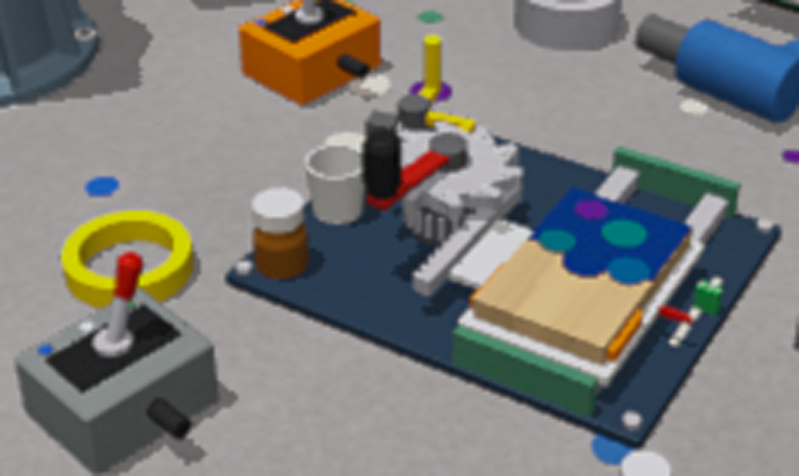

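```bash
cat > m.py <<'E'
from h import *
c=load('top0'); s=load('scene0')
def za(u,v): return (210+u/4-.375,95+v/4-.375)
def zb(u,v): return (355+u/10-.45,180+v/10-.45)
loc=[(240,140),(240,-150),(-120,-150),(-120,140)]
pts=[onplane(c,za(*p),.012)[:2] for p in [(30,78),(425,38),(480,522),(82,567)]]
A=np.array(loc)/1000.;P=np.array(pts)
Ac=A-A.mean(0);Pc=P-P.mean(0)
yaw=np.arctan2((Ac[:,0]*Pc[:,1]-Ac[:,1]*Pc[:,0]).sum(),(Ac*Pc).sum())
R=np.array([[np.cos(yaw),-np.sin(yaw)],[np.sin(yaw),np.cos(yaw)]])
t=P.mean(0)-R@A.mean(0)
print('yaw',yaw,'O',t,'resid',np.abs((A@R.T+t-P)*1000).max())
def hsv(c,lo,hi,box):
    h=cv2.cvtColor(c['frame'],cv2.COLOR_RGB2HSV); m=cv2.inRange(h,lo,hi); k=np.zeros_like(m); x0,y0,x1,y1=box;k[y0:y1,x0:x1]=m[y0:y1,x0:x1]; ys,xs=np.nonzero(k); return np.array([xs.mean(),ys.mean()]),len(xs)
def L(X): return R.T@(np.array(X)[:2]-t)
if __name__=='__main__':
    for n,p,z in [('drumcap',za(253,370),.095),('knob',za(385,360),.142),('pawlh',za(113,490),.119),('pawlpiv',za(184,475),.075)]:
        X=onplane(c,p,z); print(n,X,'local',L(X)*1000)
    for n,p,z in [('clip',za(213,67),.034),('ptrtip',za(281,53),.040)]:
        X=onplane(c,p,z); print(n,X,'local',L(X)*1000)
    print('toggle tip red',hsv(c,(0,120,80),(8,255,255),(370,195,400,230)))
    X=onplane(c,zb(278,290),.124);print('tip',X)
    d=[onplane(c,zb(*p),.06) for p in [(162,418),(288,436),(410,453)]]; print('dots',d)
    corners=[onplane(c,zb(*p),.055) for p in [(125,148),(508,185),(472,500),(92,450)]]; print(np.mean(corners,0),corners)
    print('collar',onplane(c,zb(312,318),.063))
    for n,zz in [('knob',.142)]: pass
    print('proj scene knob, pawl', proj(s,onplane(c,za(385,360),.142)),proj(s,onplane(c,za(113,490),.119)),proj(s,onplane(c,zb(278,290),.124)))
E
python3 m.py
```

```text
yaw 0.10259108437157832 O [0.55259895 0.02984605] resid 2.7087456479490957
drumcap [0.55089809 0.03141596 0.095     ] local [-1.53115037  1.73583969]
knob [ 0.55094654 -0.0539043   0.142     ] local [-10.22070162 -83.14077694]
pawlh [0.46995401 0.12247631 0.119     ] local [-72.72403396 100.60699554]
pawlpiv [0.48220362 0.07878056 0.075     ] local [-65.01376602  55.88649009]
clip [0.77595383 0.05940052 0.034     ] local [225.2072135    6.52503241]
ptrtip [0.78413444 0.01091429 0.04      ] local [228.37927764 -42.54404673]
toggle tip red (array([382.57575758, 208.57575758]), 33)
tip [ 0.48934887 -0.25417127  0.124     ]
dots [array([ 0.45890432, -0.23699647,  0.06      ]), array([ 0.4536796 , -0.27176514,  0.06      ]), array([ 0.44873527, -0.30545706,  0.06      ])]
[ 0.48591817 -0.27693872  0.055     ] [array([ 0.53424384, -0.22937503,  0.055     ]), array([ 0.52324723, -0.33615189,  0.055     ]), array([ 0.43576718, -0.32376647,  0.055     ]), array([ 0.45041442, -0.21846148,  0.055     ])]
collar [ 0.48602122 -0.27842782  0.063     ]
proj scene knob, pawl [271.42003276 214.90325877] [286.69927634 186.16914445] [197.90730556 250.46299692]
```

```bash
cat > to.py <<'E'
import sys
from h import *
from scipy.spatial.transform import Rotation as Ro
def go(x,y,z,ang=None):
    o=ctrl.get_obs(); q=o['eef_rot']; R=Ro.from_quat([q[1],q[2],q[3],q[0]]).as_matrix()
    p=o['eef_pos']; print('t',round(float(o['time_s']),2),'p',np.round(p,4),'F',np.round(o['wrist_force'],1),'op',round(float(o['opening']),3))
    print('tool y',np.round(R[:,1],3),'z',np.round(R[:,2],3))
    T=R
    if ang is not None:
        yv=np.array([np.cos(ang),np.sin(ang),0]); zv=np.array([0,0,-1.]); xv=np.cross(yv,zv); T=np.stack([xv,yv,zv],1)
        print('rot frac total',np.round(Ro.from_matrix(R.T@T).as_rotvec()/np.pi,4))
    s=T.T@(np.array([x,y,z])-p)/.05
    print('slide total after rot',np.round(s,3),'rows>=',np.abs(s).max())
if __name__=='__main__': go(*map(float,sys.argv[1:]))
E
python3 to.py .486 -.278 .231 1.4355
```

```text
t 0.15 p [0.2461 0.5192 0.2306] F [0.8 0.6 0.3] op 1.0
tool y [ 0.428  0.904 -0.001] z [-0.001 -0.001 -1.   ]
rot frac total [-0.0004 -0.0002 -0.0979]
slide total after rot [-6.9050e+00 -1.5151e+01 -8.0000e-03] rows>= 15.151082471442527
```

Call:
{"name": "drive_tool", "arguments": {"deltas": [{"slide":[0,0,0],"delta_rot":[0,0,-0.049],"hand":1},{"slide":[0,0,0],"delta_rot":[0,0,-0.049],"hand":1},{"slide":[-0.43,-0.95,0],"delta_rot":[0,0,0],"hand":1},{"slide":[-0.43,-0.95,0],"delta_rot":[0,0,0],"hand":1},{"slide":[-0.43,-0.95,0],"delta_rot":[0,0,0],"hand":1}]}}

```text
time_s: 0.78
eef_pos: [0.2911, 0.3682, 0.231]
eef_rot: [-0.0, 0.067, 0.998, -0.0]
wrist_force: [0.8, -0.0, 0.3]
opening: 1.002
```

Call:
{"name": "drive_tool", "arguments": {"deltas": [{"slide":[-0.43,-0.95,0],"delta_rot":[0,0,0],"hand":1},{"slide":[-0.43,-0.95,0],"delta_rot":[0,0,0],"hand":1},{"slide":[-0.43,-0.95,0],"delta_rot":[0,0,0],"hand":1},{"slide":[-0.43,-0.95,0],"delta_rot":[0,0,0],"hand":1},{"slide":[-0.43,-0.95,0],"delta_rot":[0,0,0],"hand":1}]}}

```text
time_s: 1.4
eef_pos: [0.3658, 0.1183, 0.2313]
eef_rot: [0.0, 0.067, 0.998, 0.0]
wrist_force: [0.2, -0.2, 0.4]
opening: 0.999
```

```bash
python3 to.py .486 -.278 .231 1.4355
```

```text
t 1.4 p [0.3658 0.1183 0.2313] F [ 0.2 -0.2  0.4] op 0.999
tool y [0.134 0.991 0.   ] z [ 0.001  0.    -1.   ]
rot frac total [0.     0.0002 0.0002]
slide total after rot [-3.452e+00 -7.530e+00  7.000e-03] rows>= 7.529558912954573
```

Call:
{"name": "drive_tool", "arguments": {"deltas": [{"slide":[-0.43,-0.94,0],"delta_rot":[0,0,0],"hand":1},{"slide":[-0.43,-0.94,0],"delta_rot":[0,0,0],"hand":1},{"slide":[-0.43,-0.94,0],"delta_rot":[0,0,0],"hand":1},{"slide":[-0.43,-0.94,0],"delta_rot":[0,0,0],"hand":1},{"slide":[-0.43,-0.94,0],"delta_rot":[0,0,0],"hand":1}]}}

```text
time_s: 2.02
eef_pos: [0.4407, -0.1292, 0.2312]
eef_rot: [0.0, 0.068, 0.998, 0.0]
wrist_force: [0.5, -0.0, 0.9]
opening: 1.001
```

Call:
{"name": "drive_tool", "arguments": {"deltas": [{"slide":[-0.43,-0.94,0],"delta_rot":[0,0,0],"hand":1},{"slide":[-0.43,-0.94,0],"delta_rot":[0,0,0],"hand":1},{"slide":[-0.44,-0.95,0],"delta_rot":[0,0,0],"hand":1},{"slide":[0,0,0.7],"delta_rot":[0,0,0],"hand":1},{"slide":[0,0,0],"delta_rot":[0,0,0],"hand":1}]}}

```text
time_s: 2.65
eef_pos: [0.484, -0.2752, 0.193]
eef_rot: [-0.003, 0.068, 0.998, 0.002]
wrist_force: [0.6, 0.3, -0.3]
opening: 0.999
```

```bash
python3 to.py .486 -.278 .095 1.4355; python3 - <<'E'
from h import *
c=snap('wrist','w1.png'); print(proj(c,(.489,-.254,.125)), proj(c,(.486,-.278,.06)))
E
```

```text
t 2.65 p [ 0.484  -0.2752  0.193 ] F [ 0.6  0.3 -0.3] op 0.999
tool y [0.135 0.991 0.004] z [-0.005  0.005 -1.   ]
rot frac total [ 0.0013 -0.0019 -0.0002]
slide total after rot [-0.047 -0.049  1.96 ] rows>= 1.959781929578257
[308.83510585 226.69096163] [273.85027785 200.70954645]
```

View pics/w1.png

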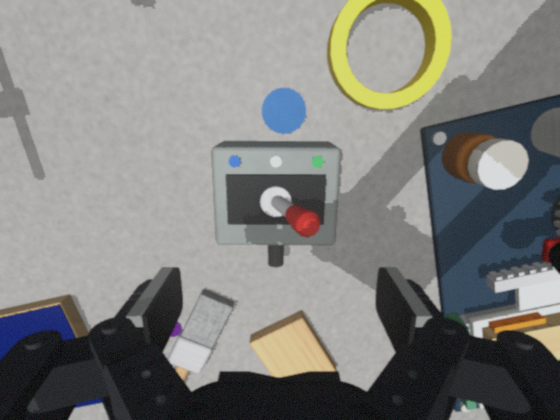

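The wrist view shows the lever tip at (308,222) and the collar at (275,201). Both fall within about 4 px of my projections, so I'll straddle the lever and close on it.

Call:
{"name": "drive_tool", "arguments": {"deltas": [{"slide":[-0.04,-0.05,0.5],"delta_rot":[0,0,0],"hand":1},{"slide":[0,0,0.5],"delta_rot":[0,0,0],"hand":1},{"slide":[0,0,0.5],"delta_rot":[0,0,0],"hand":1},{"slide":[0,0,0.45],"delta_rot":[0,0,0],"hand":1},{"slide":[0,0,0],"delta_rot":[0,0,0],"hand":1}]}}

```text
time_s: 3.32
eef_pos: [0.4872, -0.278, 0.0986]
eef_rot: [-0.001, 0.067, 0.998, 0.001]
wrist_force: [-0.1, 0.8, -0.3]
opening: 1.0
```

```bash
python3 to.py .486 -.278 .095 1.4355; python3 - <<'E'
from h import *
c=snap('scene','s1.png')
cv2.imwrite('pics/s1z.png',cv2.resize(cv2.imread('pics/s1.png')[190:330,130:290],None,fx=4,fy=4))
E
```

```text
t 3.33 p [ 0.4872 -0.278   0.0986] F [-0.1  0.8 -0.3] op 1.0
tool y [0.134 0.991 0.001] z [-0.001  0.001 -1.   ]
rot frac total [ 0.0004 -0.0005  0.0004]
slide total after rot [ 0.025 -0.004  0.073] rows>= 0.07266654820827723
```

View pics/s1z.png

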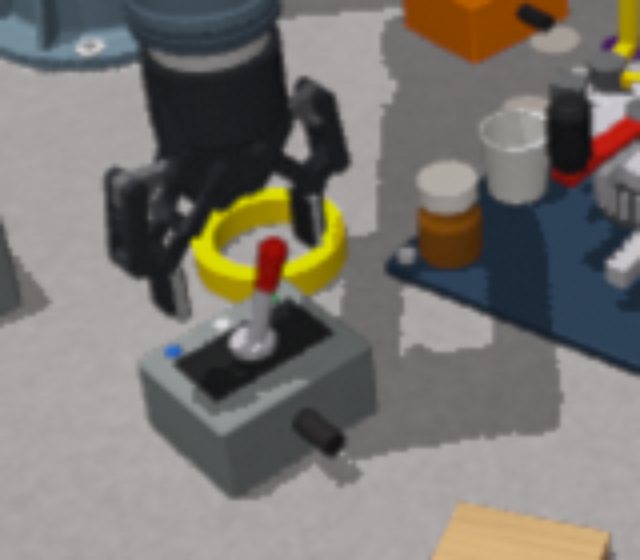

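The fingers are on either side of the red grip with clear space around it. I'll close gradually, stopping short of a full grip.

Call:
{"name": "drive_tool", "arguments": {"deltas": [{"slide":[0,0,0],"delta_rot":[0,0,0],"hand":0.85},{"slide":[0,0,0],"delta_rot":[0,0,0],"hand":0.75},{"slide":[0,0,0],"delta_rot":[0,0,0],"hand":0.65},{"slide":[0,0,0],"delta_rot":[0,0,0],"hand":0.55},{"slide":[0,0,0],"delta_rot":[0,0,0],"hand":0.45}]}}

```text
time_s: 4.0
eef_pos: [0.4877, -0.2791, 0.099]
eef_rot: [0.0, 0.067, 0.998, 0.0]
wrist_force: [-0.1, 1.0, 0.9]
opening: 0.449
```

Call:
{"name": "drive_tool", "arguments": {"deltas": [{"slide":[0,0,0],"delta_rot":[0,0,0],"hand":0.4},{"slide":[0,0,0],"delta_rot":[0,0,0],"hand":0.36},{"slide":[0,0,0],"delta_rot":[0,0,0],"hand":0.33},{"slide":[0,0,0],"delta_rot":[0,0,0],"hand":0.33},{"slide":[0,0,0],"delta_rot":[0,0,0],"hand":0.33}]}}

```text
time_s: 4.62
eef_pos: [0.4876, -0.2792, 0.0988]
eef_rot: [0.0, 0.067, 0.998, -0.0]
wrist_force: [-0.1, 0.2, 1.0]
opening: 0.327
```

```bash
python3 to.py .486 -.278 .095 1.4355; python3 - <<'E'
from h import *
c=snap('scene','s2.png')
cv2.imwrite('pics/s2z.png',cv2.resize(cv2.imread('pics/s2.png')[190:330,130:290],None,fx=4,fy=4))
E
```

```text
t 4.62 p [ 0.4876 -0.2792  0.0988] F [-0.1  0.2  1. ] op 0.327
tool y [ 0.135  0.991 -0.   ] z [ 0. -0. -1.]
rot frac total [-0.      0.      0.0001]
slide total after rot [0.035 0.019 0.076] rows>= 0.07553230377883136
```

View pics/s2z.png

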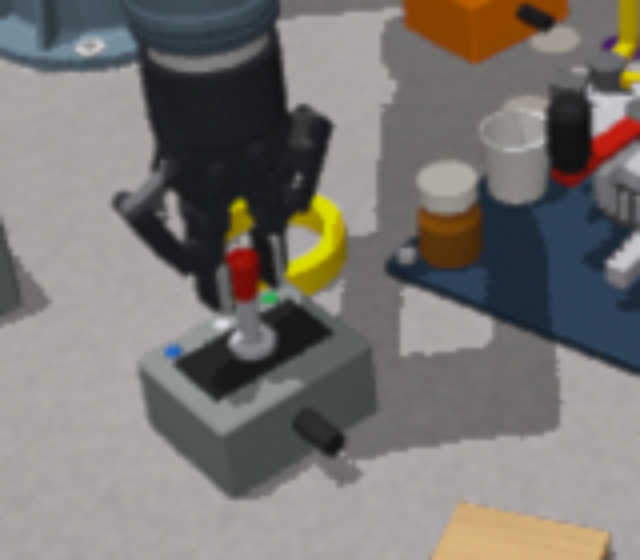

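The lever now stands between the pads. I'll open and rise.

Call:
{"name": "drive_tool", "arguments": {"deltas": [{"slide":[0,0,0],"delta_rot":[0,0,0],"hand":0.6},{"slide":[0,0,0],"delta_rot":[0,0,0],"hand":0.8},{"slide":[0,0,-0.5],"delta_rot":[0,0,0],"hand":0.8},{"slide":[0,0,-1],"delta_rot":[0,0,0],"hand":0.8},{"slide":[0,0,-1],"delta_rot":[0,0,0],"hand":0.8}]}}

```text
time_s: 5.3
eef_pos: [0.4873, -0.2789, 0.2249]
eef_rot: [-0.0, 0.067, 0.998, 0.0]
wrist_force: [0.8, -0.4, -0.6]
opening: 0.799
```

```bash
python3 - <<'E'
from h import *
c=snap('scene','s3.png')
print(proj(c,(.486,-.278,.13)),proj(c,(.486,-.278,.06)))
cv2.imwrite('pics/s3z.png',cv2.resize(cv2.imread('pics/s3.png')[190:330,130:290],None,fx=4,fy=4))
c=load('wrist0')
E
python3 to.py .486 -.278 .095
```

```text
[189.04397384 252.97141624] [192.50771479 276.26197732]
t 5.35 p [ 0.4903 -0.2813  0.233 ] F [ 3.3 -1.3  5.8] op 0.796
tool y [ 0.134  0.991 -0.006] z [ 0.008 -0.007 -1.   ]
slide total after rot [0.119 0.07  2.759] rows>= 2.759135647269098
```

View pics/s3z.png

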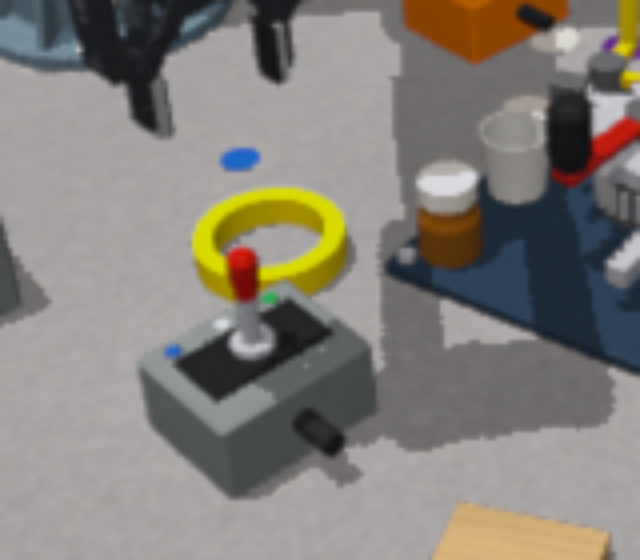

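The toggle is upright: its tip is at about (190,253), and I predicted (189,253). Next is the pawl.

```bash
python3 to.py .470 .1225 .225 .593; python3 -c "
from h import *;print(ctrl.get_obs()['q'])"
```

```text
t 5.35 p [ 0.4903 -0.2813  0.233 ] F [ 3.3 -1.3  5.8] op 0.796
tool y [ 0.134  0.991 -0.006] z [ 0.008 -0.007 -1.   ]
rot frac total [-0.0006  0.0035  0.2684]
slide total after rot [6.924 4.176 0.16 ] rows>= 6.923717357551829
[-7.30790531e-01  1.50201899e-01  1.63861656e+00 -1.80604433e-06
  1.34197369e+00 -2.16699309e+00]
```

Call:
{"name": "drive_tool", "arguments": {"deltas": [{"slide":[0,0,0],"delta_rot":[0,0,0.0537],"hand":0.6},{"slide":[0,0,0],"delta_rot":[0,0,0.0537],"hand":0.45},{"slide":[0,0,0],"delta_rot":[0,0,0.0537],"hand":0.45},{"slide":[0,0,0],"delta_rot":[0,0,0.0537],"hand":0.45},{"slide":[0,0,0],"delta_rot":[0,0,0.0537],"hand":0.45}]}}

```text
time_s: 5.98
eef_pos: [0.4876, -0.2791, 0.2236]
eef_rot: [-0.0, 0.472, 0.881, 0.0]
wrist_force: [-0.4, -0.2, 0.1]
opening: 0.452
```

Call:
{"name": "drive_tool", "arguments": {"deltas": [{"slide":[0.86,0.52,0],"delta_rot":[0,0,0],"hand":0.45},{"slide":[0.86,0.52,0],"delta_rot":[0,0,0],"hand":0.45},{"slide":[0.86,0.52,0],"delta_rot":[0,0,0],"hand":0.45},{"slide":[0.86,0.52,0],"delta_rot":[0,0,0],"hand":0.45},{"slide":[0.86,0.52,0],"delta_rot":[0,0,0],"hand":0.45}]}}

```text
time_s: 6.6
eef_pos: [0.4752, -0.0267, 0.2238]
eef_rot: [0.0, 0.47, 0.883, 0.0]
wrist_force: [0.6, 0.4, 0.8]
opening: 0.451
```

```bash
python3 to.py .470 .1225 .165 .593
```

```text
t 6.6 p [ 0.4752 -0.0267  0.2238] F [0.6 0.4 0.8] op 0.451
tool y [0.83  0.558 0.   ] z [ 0.001 -0.    -1.   ]
rot frac total [ 0.0001  0.0001 -0.0003]
slide total after rot [2.532 1.581 1.177] rows>= 2.532090229551039
```

Call:
{"name": "drive_tool", "arguments": {"deltas": [{"slide":[0.84,0.527,0.3],"delta_rot":[0,0,0],"hand":0.45},{"slide":[0.84,0.527,0.4],"delta_rot":[0,0,0],"hand":0.45},{"slide":[0.84,0.527,0.4],"delta_rot":[0,0,0],"hand":0.45},{"slide":[0,0,0],"delta_rot":[0,0,0],"hand":0.45},{"slide":[0,0,0],"delta_rot":[0,0,0],"hand":0.45}]}}

```text
time_s: 7.22
eef_pos: [0.4708, 0.1203, 0.1689]
eef_rot: [0.0, 0.47, 0.883, -0.0]
wrist_force: [-0.2, 0.2, -0.9]
opening: 0.451
```

```bash
python3 to.py .470 .1225 .085 .593;  python3 - <<'E'
from h import *
c=snap('wrist','w4.png'); print(proj(c,(.470,.1225,.119)))
p=ctrl.get_obs()['eef_pos']; print(proj(c,(p[0],p[1],.119)))
E
```

```text
t 7.22 p [0.4708 0.1203 0.1689] F [-0.2  0.2 -0.9] op 0.451
tool y [0.829 0.559 0.   ] z [ 0. -0. -1.]
rot frac total [0.     0.0002 0.0001]
slide total after rot [0.045 0.01  1.679] rows>= 1.6785371865061944
[278.92668851 230.80338592]
[278.10938388 235.21639589]
```

View pics/w4.png

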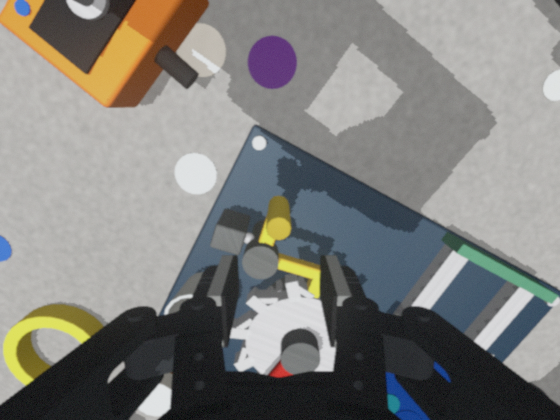

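The handle top is at (278,228), within 3 px of prediction and midway between the fingers. I'll descend and push it off.

Call:
{"name": "drive_tool", "arguments": {"deltas": [{"slide":[0.045,0.01,0.5],"delta_rot":[0,0,0],"hand":0.45},{"slide":[0,0,0.6],"delta_rot":[0,0,0],"hand":0.45},{"slide":[0,0,0.55],"delta_rot":[0,0,0],"hand":0.45},{"slide":[0,0,0],"delta_rot":[0,0,0],"hand":0.45},{"slide":[0,-0.1,0],"delta_rot":[0,0,0],"hand":0.45}]}}

```text
time_s: 7.9
eef_pos: [0.4669, 0.119, 0.0876]
eef_rot: [0.001, 0.47, 0.882, 0.0]
wrist_force: [0.7, -0.2, 0.0]
opening: 0.449
```

Call:
{"name": "drive_tool", "arguments": {"deltas": [{"slide":[0,-0.12,0],"delta_rot":[0,0,0],"hand":0.45},{"slide":[0,-0.12,0],"delta_rot":[0,0,0],"hand":0.45},{"slide":[0,-0.12,0],"delta_rot":[0,0,0],"hand":0.45},{"slide":[0,-0.12,0],"delta_rot":[0,0,0],"hand":0.45},{"slide":[0,-0.12,0],"delta_rot":[0,0,0],"hand":0.45}]}}

```text
time_s: 8.52
eef_pos: [0.4405, 0.1027, 0.0867]
eef_rot: [0.0, 0.47, 0.883, -0.0]
wrist_force: [-0.1, -0.0, 0.2]
opening: 0.45
```

```bash
python3 to.py .470 .1225 .085 .593;  python3 - <<'E'
from h import *
c=snap('scene','s5.png')
cv2.imwrite('pics/s5z.png',cv2.resize(cv2.imread('pics/s5.png')[130:270,210:370],None,fx=4,fy=4))
E
```

```text
t 8.53 p [0.4405 0.1027 0.0867] F [-0.1 -0.   0.2] op 0.45
tool y [0.83  0.559 0.   ] z [ 0.    -0.001 -1.   ]
rot frac total [ 0.      0.0002 -0.0001]
slide total after rot [-0.001  0.712  0.033] rows>= 0.7116770511524251
```

View pics/s5z.png

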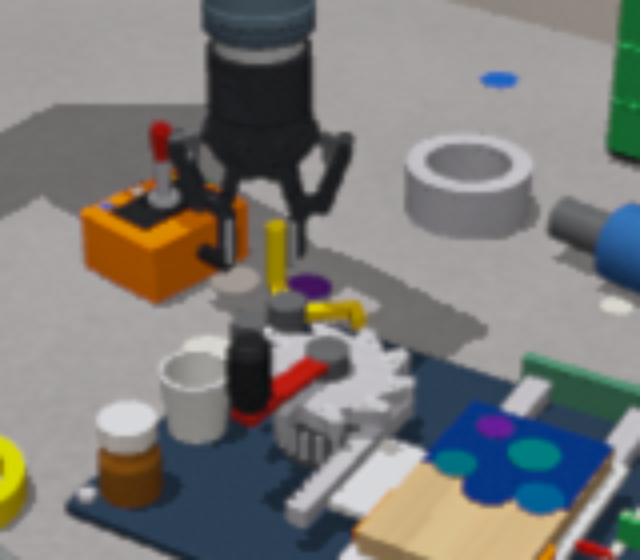

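The pawl tip has left the wheel and the contact force is zero. I'll centre the fingers and rise.

Call:
{"name": "drive_tool", "arguments": {"deltas": [{"slide":[0,0.1,0],"delta_rot":[0,0,0],"hand":0.6},{"slide":[0,0,0],"delta_rot":[0,0,0],"hand":0.6},{"slide":[0,0,-0.8],"delta_rot":[0,0,0],"hand":0.6},{"slide":[0,0,-1],"delta_rot":[0,0,0],"hand":0.6},{"slide":[0,0,-0.9],"delta_rot":[0,0,0],"hand":0.6}]}}

```text
time_s: 9.2
eef_pos: [0.445, 0.1059, 0.2229]
eef_rot: [0.0, 0.47, 0.883, -0.0]
wrist_force: [0.4, 0.2, -0.3]
opening: 0.599
```

```bash
python3 to.py .470 .1225 .085 .593;  python3 - <<'E'
from h import *
c=snap('scene','s6.png')
cv2.imwrite('pics/s6z.png',cv2.resize(cv2.imread('pics/s6.png')[150:310,210:390],None,fx=4,fy=4))
c=snap('wrist','w6.png');c=snap('top','t6.png')
cv2.imwrite('pics/t6z.png',cv2.resize(cv2.imread('pics/t6.png')[95:245,210:340],None,fx=4,fy=4,interpolation=cv2.INTER_CUBIC))
E
```

```text
t 9.2 p [0.445  0.1059 0.2229] F [ 0.4  0.2 -0.3] op 0.599
tool y [0.83  0.558 0.   ] z [ 0. -0. -1.]
rot frac total [ 0.      0.     -0.0001]
slide total after rot [-0.004  0.6    2.757] rows>= 2.7572956299690987
```

View pics/s6z.png

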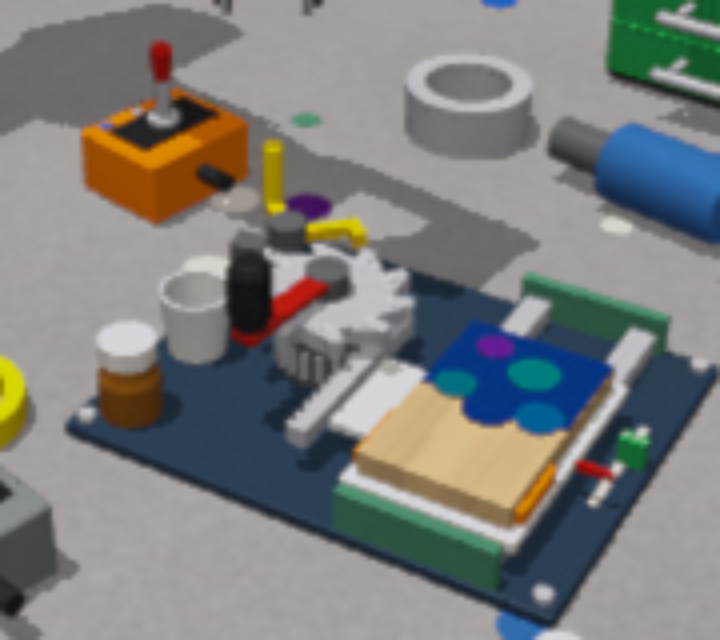

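View pics/w6.png

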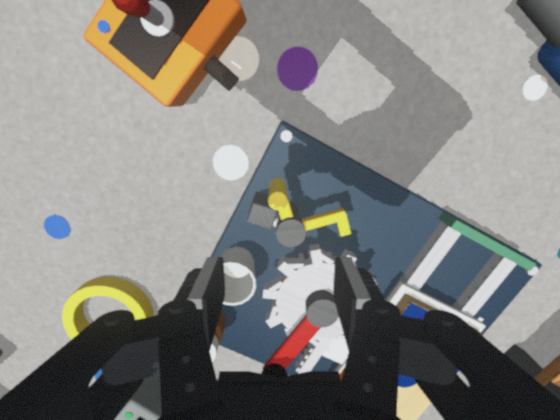

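View pics/t6z.png

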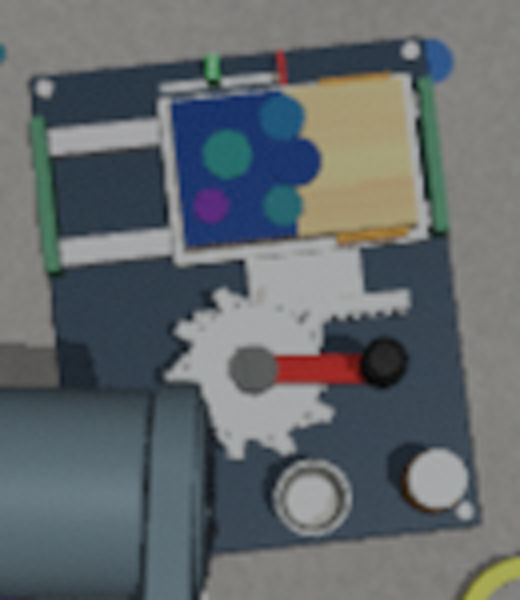

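The pawl stays off: in the wrist view its tooth at (345,222) is clear of the wheel. Next I'll check the knob position with two views, since its top showed a mismatch of about 5 px.

```bash
python3 - <<'E'
from m import *
s=load('s6');t6=load('t6')
# s6z -> px ; knob cap top center (251,243), black/grey border (251,258), bottom (247,325)
f=lambda u,v:(210+u/4-.375,150+v/4-.375)
for z in (.142,.155,.165): print(z,onplane(s,f(251,243),z),onplane(t6,za(385,360),z))
print(proj(s,(.551,-.054,.092)),f(247,325))
E
python3 to.py .551 -.054 .2 .593
```

```text
yaw 0.10259108437157832 O [0.55259895 0.02984605] resid 2.7087456479490957
0.142 [ 0.53974724 -0.03550907  0.142     ] [ 0.55094654 -0.0539043   0.142     ]
0.155 [ 0.55243209 -0.05154792  0.155     ] [ 0.54923685 -0.05305968  0.155     ]
0.165 [ 0.56218966 -0.06388551  0.165     ] [ 0.54792171 -0.05240997  0.165     ]
[271.7174967  231.02149553] (271.375, 230.875)
t 9.35 p [0.4469 0.1059 0.224 ] F [ 0.5  0.6 -0.7] op 0.6
tool y [0.829 0.559 0.005] z [ 0.006 -0.    -1.   ]
rot frac total [ 0.0015  0.0011 -0.0001]
slide total after rot [-3.816 -0.06   0.48 ] rows>= 3.8160030892884222
```

There is a small cap on top of the knob, reaching about 0.153, and with it the knob's location agrees in both views. Moving above the knob.

Call:
{"name": "drive_tool", "arguments": {"deltas": [{"slide":[-0.76,-0.02,0],"delta_rot":[0,0,0],"hand":0.8},{"slide":[-0.76,-0.02,0],"delta_rot":[0,0,0],"hand":0.9},{"slide":[-0.76,-0.02,0],"delta_rot":[0,0,0],"hand":0.9},{"slide":[-0.76,0,0],"delta_rot":[0,0,0],"hand":0.9},{"slide":[-0.76,0,0],"delta_rot":[0,0,0],"hand":0.9}]}}

```text
time_s: 9.98
eef_pos: [0.5483, -0.0543, 0.2192]
eef_rot: [-0.002, 0.47, 0.883, -0.0]
wrist_force: [-0.5, 0.4, 0.1]
opening: 0.9
```

Call:
{"name": "drive_tool", "arguments": {"deltas": [{"slide":[0,0,0.3],"delta_rot":[0,0,0],"hand":0.9},{"slide":[0,0,0.2],"delta_rot":[0,0,0],"hand":0.9},{"slide":[0,0,0],"delta_rot":[0,0,0],"hand":0.9},{"slide":[0,0,0],"delta_rot":[0,0,0],"hand":0.9},{"slide":[0,0,0],"delta_rot":[0,0,0],"hand":0.9}]}}

```text
time_s: 10.6
eef_pos: [0.5488, -0.053, 0.197]
eef_rot: [0.001, 0.47, 0.883, 0.0]
wrist_force: [-0.3, -1.0, -0.1]
opening: 0.899
```

```bash
python3 to.py .5505 -.0535 .108 .593;  python3 - <<'E'
from h import *
c=snap('wrist','w7.png'); print(proj(c,(.5505,-.0535,.153)))
E
```

```text
t 10.6 p [ 0.5488 -0.053   0.197 ] F [-0.3 -1.  -0.1] op 0.899
tool y [0.829 0.559 0.001] z [ 0.001 -0.    -1.   ]
rot frac total [0.0002 0.0003 0.    ]
slide total after rot [-0.027  0.024  1.78 ] rows>= 1.7797532106049865
[279.99926341 239.99468078]
```

View pics/w7.png

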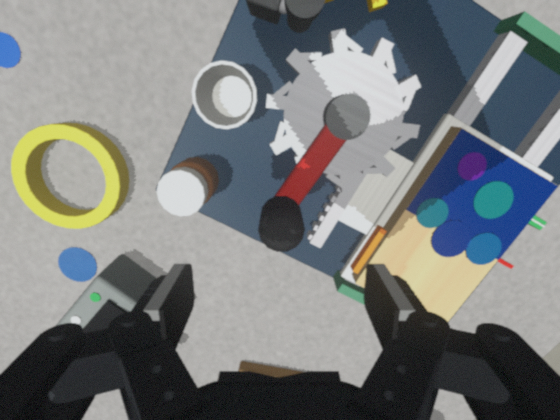

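The knob at about (281,225) sits between the open jaws. I'll descend and close.

Call:
{"name": "drive_tool", "arguments": {"deltas": [{"slide":[0,0.02,0.5],"delta_rot":[0,0,0],"hand":0.9},{"slide":[0,0,0.6],"delta_rot":[0,0,0],"hand":0.9},{"slide":[0,0,0.6],"delta_rot":[0,0,0],"hand":0.9},{"slide":[0,0,0.08],"delta_rot":[0,0,0],"hand":0.9},{"slide":[0,0,0],"delta_rot":[0,0,0],"hand":0.75}]}}

```text
time_s: 11.28
eef_pos: [0.5498, -0.053, 0.1081]
eef_rot: [0.0, 0.47, 0.883, 0.0]
wrist_force: [-0.5, -0.0, -0.2]
opening: 0.753
```

Call:
{"name": "drive_tool", "arguments": {"deltas": [{"slide":[0,0,0],"delta_rot":[0,0,0],"hand":0.6},{"slide":[0,0,0],"delta_rot":[0,0,0],"hand":0.5},{"slide":[0,0,0],"delta_rot":[0,0,0],"hand":0.4},{"slide":[0,0,0],"delta_rot":[0,0,0],"hand":0.3},{"slide":[0,0,0],"delta_rot":[0,0,0],"hand":0.3}]}}

```text
time_s: 11.9
eef_pos: [0.55, -0.0527, 0.1082]
eef_rot: [0.001, 0.47, 0.883, 0.0]
wrist_force: [-1.1, 2.5, 6.7]
opening: 0.34
```

```bash
python3 to.py .5505 -.0535 .108 .593;  python3 - <<'E'
from h import *
c=snap('scene','s8.png')
cv2.imwrite('pics/s8z.png',cv2.resize(cv2.imread('pics/s8.png')[150:310,210:390],None,fx=4,fy=4))
E
```

```text
t 11.9 p [ 0.55   -0.0527  0.1082] F [-1.1  2.5  6.7] op 0.34
tool y [0.83  0.558 0.001] z [ 0.001  0.    -1.   ]
rot frac total [ 0.0004  0.0002 -0.0002]
slide total after rot [-0.019  0.     0.005] rows>= 0.019073739460162713
```

View pics/s8z.png

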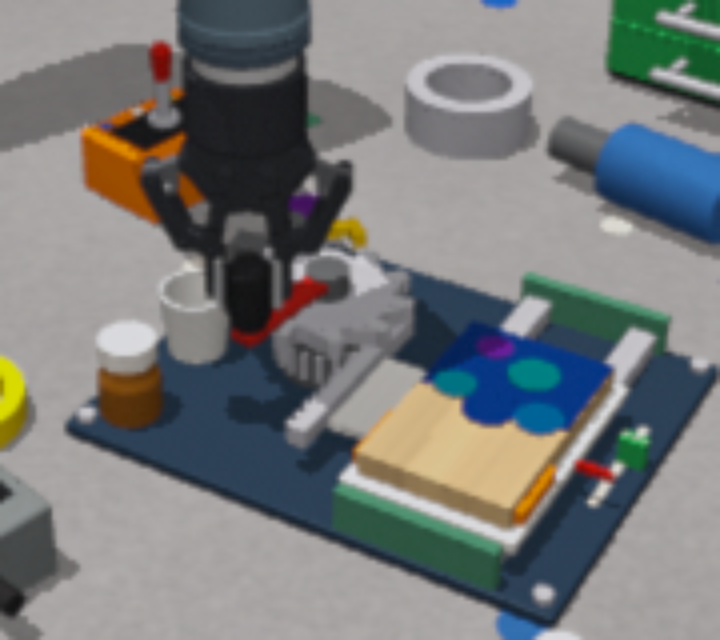

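The grip holds at opening 0.34, about 29 mm. Next I'll work out the arc steps.

```bash
cat > arc.py <<'E'
import sys
from h import *
C=np.array([.5515,.0318]); 
ty=np.array([.8295,.5585]); tx=np.array([-ty[1]*-1*-1,ty[0]])  # placeholder
tx=np.cross([*ty,0],[0,0,-1])[:2]
def run(p0,step,n):
    p0=np.array(p0); prev=p0; a0=np.arctan2(*(p0-C)[::-1]); r=np.linalg.norm(p0-C)
    for i in range(1,n+1):
        a=a0+step*i; p=C+r*np.array([np.cos(a),np.sin(a)]); d=(p-prev)/.05
        print(i,round(d@tx,3),round(d@ty,3),np.round(p,4)); prev=p
    return p
if __name__=='__main__':
    p=ctrl.get_obs()['eef_pos'][:2]; run(p,float(sys.argv[1]),int(sys.argv[2]))
E
python3 arc.py .06 20
```

```text
1 -0.056 0.085 [ 0.555  -0.0526]
2 -0.05 0.088 [ 0.5601 -0.0523]
3 -0.045 0.091 [ 0.5651 -0.0516]
4 -0.04 0.093 [ 0.5701 -0.0506]
5 -0.034 0.096 [ 0.575  -0.0494]
6 -0.028 0.097 [ 0.5798 -0.0478]
7 -0.022 0.099 [ 0.5845 -0.046 ]
8 -0.016 0.1 [ 0.5891 -0.0439]
9 -0.01 0.101 [ 0.5936 -0.0415]
10 -0.004 0.101 [ 0.5979 -0.0388]
11 0.002 0.101 [ 0.6021 -0.0359]
12 0.008 0.101 [ 0.6061 -0.0327]
13 0.014 0.1 [ 0.6098 -0.0294]
14 0.02 0.099 [ 0.6134 -0.0257]
15 0.026 0.098 [ 0.6167 -0.0219]
16 0.032 0.096 [ 0.6198 -0.0179]
17 0.038 0.094 [ 0.6227 -0.0137]
18 0.043 0.092 [ 0.6253 -0.0094]
19 0.049 0.089 [ 0.6276 -0.0049]
20 0.054 0.086 [ 6.297e-01 -3.000e-04]
```

Call:
{"name": "drive_tool", "arguments": {"deltas": [{"slide":[-0.055,0.085,0],"delta_rot":[0,0,0],"hand":0.3},{"slide":[-0.05,0.088,0],"delta_rot":[0,0,0],"hand":0.3},{"slide":[-0.045,0.091,0],"delta_rot":[0,0,0],"hand":0.3},{"slide":[-0.04,0.093,0],"delta_rot":[0,0,0],"hand":0.3},{"slide":[-0.034,0.096,0],"delta_rot":[0,0,0],"hand":0.3}]}}

```text
time_s: 12.58
eef_pos: [0.5741, -0.0495, 0.1082]
eef_rot: [-0.0, 0.47, 0.883, -0.0]
wrist_force: [-5.2, 0.8, 10.1]
opening: 0.345
```

Call:
{"name": "drive_tool", "arguments": {"deltas": [{"slide":[-0.028,0.097,0],"delta_rot":[0,0,0],"hand":0.3},{"slide":[-0.022,0.099,0],"delta_rot":[0,0,0],"hand":0.3},{"slide":[-0.016,0.1,0],"delta_rot":[0,0,0],"hand":0.3},{"slide":[-0.01,0.101,0],"delta_rot":[0,0,0],"hand":0.3},{"slide":[-0.004,0.101,0],"delta_rot":[0,0,0],"hand":0.3}]}}

```text
time_s: 13.2
eef_pos: [0.597, -0.0393, 0.1082]
eef_rot: [-0.0, 0.47, 0.883, -0.001]
wrist_force: [-6.2, -1.0, 8.7]
opening: 0.34
```

```bash
python3 arc.py .06 10;  python3 - <<'E'
from h import *
o=ctrl.get_obs();print(o['eef_pos'],o['wrist_force'],o['opening'])
c=snap('scene','s9.png')
cv2.imwrite('pics/s9z.png',cv2.resize(cv2.imread('pics/s9.png')[150:310,210:390],None,fx=4,fy=4))
E
```

```text
1 0.001 0.101 [ 0.6012 -0.0364]
2 0.007 0.101 [ 0.6052 -0.0333]
3 0.013 0.1 [ 0.609 -0.03 ]
4 0.019 0.099 [ 0.6126 -0.0264]
5 0.025 0.098 [ 0.6159 -0.0226]
6 0.031 0.097 [ 0.6191 -0.0187]
7 0.036 0.094 [ 0.622  -0.0145]
8 0.042 0.092 [ 0.6247 -0.0102]
9 0.047 0.089 [ 0.627  -0.0058]
10 0.053 0.086 [ 0.6292 -0.0012]
[ 0.59697776 -0.0392602   0.10821474] [-6.1946772  -0.99475182  8.74739023] 0.34033594132279615
```

View pics/s9z.png

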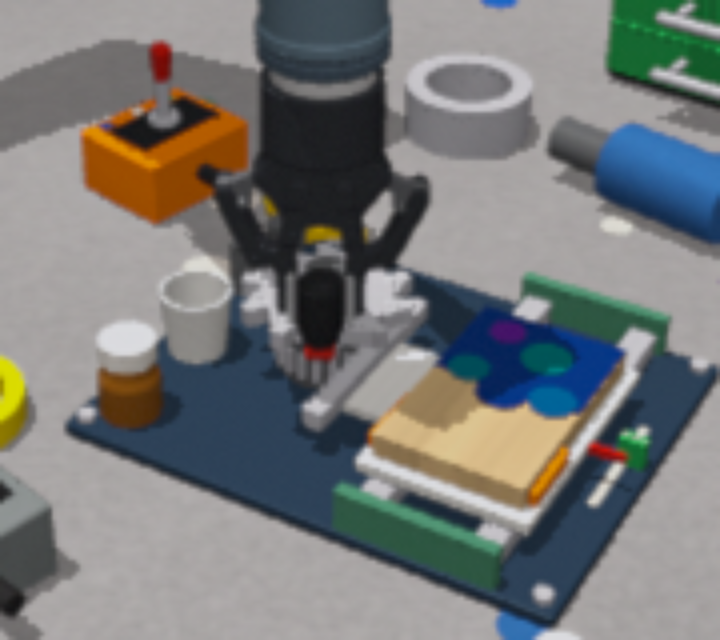

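The carriage follows the crank at about 6 N and the pointer is moving toward the clip. Continuing.

Call:
{"name": "drive_tool", "arguments": {"deltas": [{"slide":[0.002,0.101,0],"delta_rot":[0,0,0],"hand":0.3},{"slide":[0.008,0.101,0],"delta_rot":[0,0,0],"hand":0.3},{"slide":[0.014,0.1,0],"delta_rot":[0,0,0],"hand":0.3},{"slide":[0.02,0.099,0],"delta_rot":[0,0,0],"hand":0.3},{"slide":[0.026,0.098,0],"delta_rot":[0,0,0],"hand":0.3}]}}

```text
time_s: 13.88
eef_pos: [0.6158, -0.0228, 0.1082]
eef_rot: [-0.0, 0.47, 0.883, -0.001]
wrist_force: [-4.7, -2.8, 7.8]
opening: 0.345
```

Call:
{"name": "drive_tool", "arguments": {"deltas": [{"slide":[0.032,0.096,0],"delta_rot":[0,0,0],"hand":0.3},{"slide":[0.038,0.094,0],"delta_rot":[0,0,0],"hand":0.3},{"slide":[0.043,0.092,0],"delta_rot":[0,0,0],"hand":0.3},{"slide":[0.02,0.04,0],"delta_rot":[0,0,0],"hand":0.3},{"slide":[0,0,0],"delta_rot":[0,0,0],"hand":0.3}]}}

```text
time_s: 14.5
eef_pos: [0.6258, -0.0083, 0.1083]
eef_rot: [0.0, 0.47, 0.883, -0.001]
wrist_force: [-3.1, -1.7, 5.8]
opening: 0.345
```

```bash
python3 - <<'E'
from h import *
o=ctrl.get_obs();print(o['eef_pos'],o['wrist_force'],o['opening'])
for n in ('scene','top'):
    c=snap(n,n+'10.png')
cv2.imwrite('pics/s10z.png',cv2.resize(cv2.imread('pics/scene10.png')[240:300,330:400],None,fx=9,fy=9,interpolation=cv2.INTER_CUBIC))
cv2.imwrite('pics/t10z.png',cv2.resize(cv2.imread('pics/top10.png')[95:135,240:310],None,fx=11,fy=11,interpolation=cv2.INTER_CUBIC))
E
```

```text
[ 0.62576727 -0.00831166  0.10825606] [-3.05404216 -1.67937988  5.78945033] 0.34479506435177365
```

View pics/s10z.png

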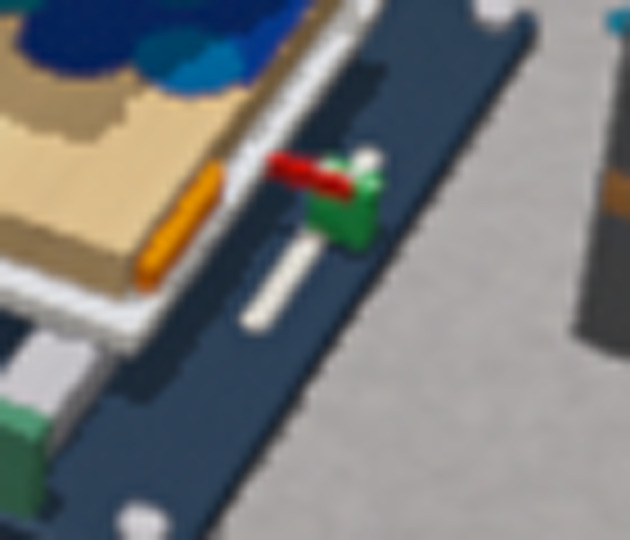

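View pics/t10z.png

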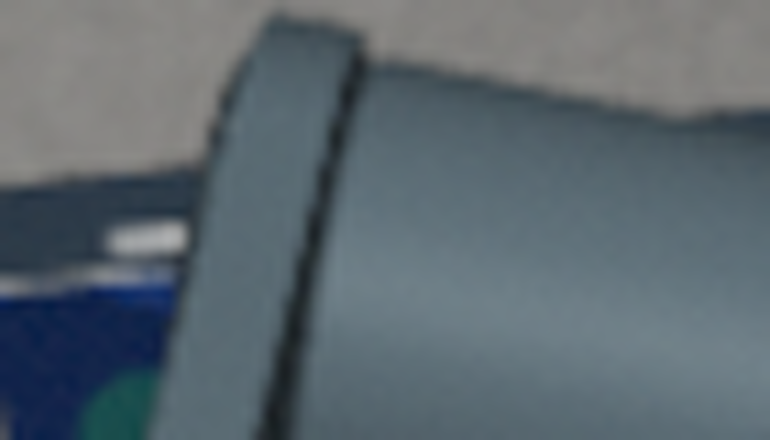

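```bash
python3 - <<'E'
from m import *
s=load('scene10'); s0=load('s6'); f=lambda u,v:(330+u/9-.444,240+v/9-.444)
print('ptr tip',L(onplane(s,f(350,188),.040))*1000, 'ptr root',L(onplane(s,f(275,163),.040))*1000)
# start pointer in scene s6z: tip (611,472) root(578,464)
g=lambda u,v:(210+u/4-.375,150+v/4-.375)
print('ptr0',L(onplane(s0,g(611,472),.04))*1000)
# green/red masks in top0
for nm,lo,hi in (('clip',(45,100,60),(80,255,255)),('ptr',(0,120,60),(8,255,255))):
    p,n=hsv(c,lo,hi,(255,100,300,117)); print(nm,p,n,L(onplane(c,p,.034 if nm=='clip' else .04))*1000)
i=cv2.cvtColor(c['frame'],cv2.COLOR_RGB2BGR)[100:120,255:295]; cv2.imwrite('pics/q.png',cv2.resize(i,None,fx=18,fy=18,interpolation=cv2.INTER_NEAREST))
i=cv2.cvtColor(s0['frame'],cv2.COLOR_RGB2BGR)[250:285,340:385]; cv2.imwrite('pics/q2.png',cv2.resize(i,None,fx=16,fy=16,interpolation=cv2.INTER_NEAREST))
E
```

```text
yaw 0.10259108437157832 O [0.55259895 0.02984605] resid 2.7087456479490957
ptr tip [231.348291    -5.52590015] ptr root [208.7820153   -5.81829712]
ptr0 [228.85313693 -39.98343335]
clip [262.61538462 111.53846154] 13 [224.81256754   7.3107949 ]
ptr [280. 112.] 7 [216.48722297 -41.59027561]
```

View pics/q.png

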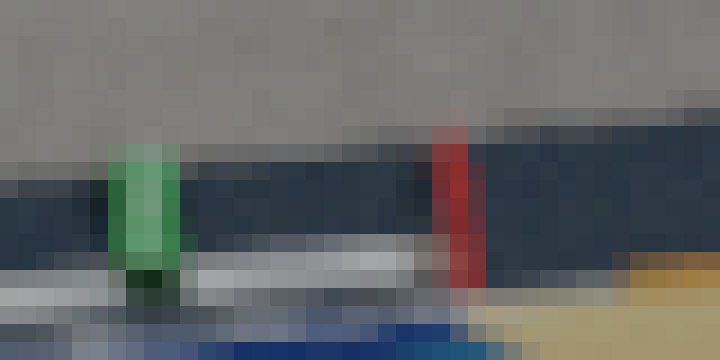

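View pics/q2.png

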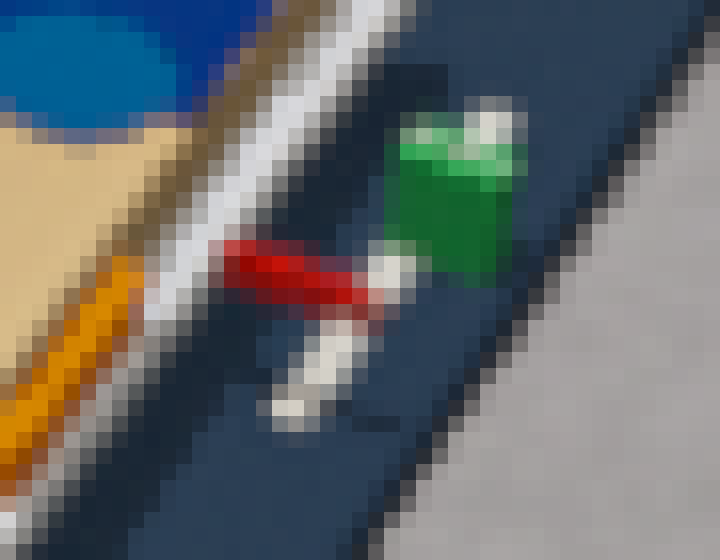

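```bash
python3 - <<'E'
from m import *
s=load('scene10'); s0=load('s6')
g=lambda u,v:(340+u/16-.5,250+v/16-.5)
for p in [(460,150),(400,170),(515,190),(410,122),(515,110)]: print('clip top',p,L(onplane(s0,g(*p),.034))*1000)
print('clip bottom front edge',[L(onplane(s0,g(*p),.012))*1000 for p in [(385,255),(505,285)]])
print('ptr0',[L(onplane(s0,g(*p),.04))*1000 for p in [(378,305),(240,262)]])
print('TOP clip',L(onplane(c,(262.45,111),.034))*1000,'ptr',L(onplane(c,(279.9,111),.04))*1000)
i=cv2.cvtColor(s['frame'],cv2.COLOR_RGB2BGR)[250:285,340:385]; cv2.imwrite('pics/q3.png',cv2.resize(i,None,fx=16,fy=16,interpolation=cv2.INTER_NEAREST))
# drum wheel: circle through measured TCP
E
```

```text
yaw 0.10259108437157832 O [0.55259895 0.02984605] resid 2.7087456479490957
clip top (460, 150) [226.3299437    7.57390428]
clip top (400, 170) [219.94666603  -2.17476167]
clip top (515, 190) [237.66421276   2.47288232]
clip top (410, 122) [216.68984829  10.23842572]
clip top (515, 110) [230.17080484  21.89153451]
clip bottom front edge [array([217.73450368,   2.631426  ]), array([237.304484  ,   5.46671899])]
ptr0 [array([231.82771676, -42.41304837]), array([209.31935642, -43.71485408])]
TOP clip [226.41537576   7.61209795] ptr [219.38932355 -41.6246731 ]
```

View pics/q3.png

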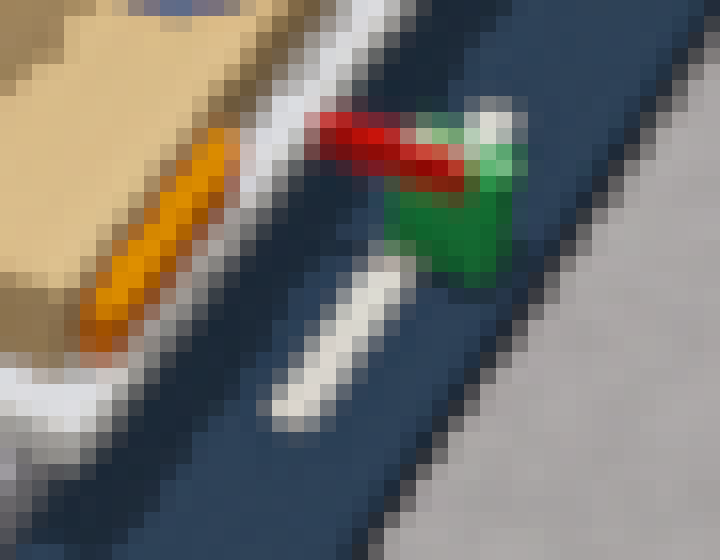

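```bash
python3 - <<'E'
from h import *
c=snap('wrist','w10.png')
E
python3 arc.py .05 8
```

```text
1 0.041 0.074 [ 0.6277 -0.0046]
2 0.045 0.072 [ 0.6294 -0.0007]
3 0.048 0.069 [0.6309 0.0032]
4 0.052 0.067 [0.6322 0.0072]
5 0.055 0.064 [0.6334 0.0113]
6 0.058 0.061 [0.6343 0.0154]
7 0.061 0.058 [0.635  0.0196]
8 0.064 0.055 [0.6355 0.0238]
```

View pics/w10.png

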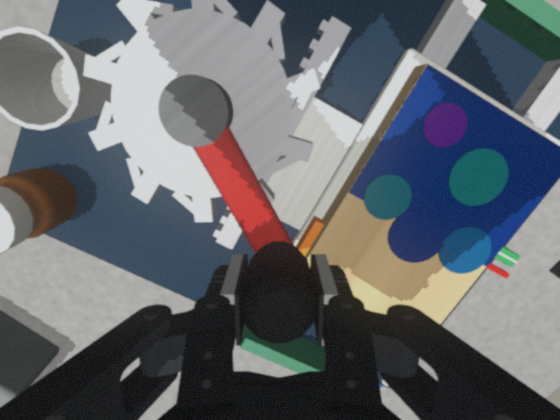

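The wrist camera sees the pointer at (497,271) and the clip with its white line at (508,257), so I have a direct check. Advancing 0.25 rad more.

Call:
{"name": "drive_tool", "arguments": {"deltas": [{"slide":[0.041,0.074,0],"delta_rot":[0,0,0],"hand":0.3},{"slide":[0.045,0.072,0],"delta_rot":[0,0,0],"hand":0.3},{"slide":[0.048,0.069,0],"delta_rot":[0,0,0],"hand":0.3},{"slide":[0.052,0.067,0],"delta_rot":[0,0,0],"hand":0.3},{"slide":[0.055,0.064,0],"delta_rot":[0,0,0],"hand":0.3}]}}

```text
time_s: 15.28
eef_pos: [0.6334, 0.0108, 0.1083]
eef_rot: [0.0, 0.47, 0.883, -0.001]
wrist_force: [-3.9, -4.2, 6.4]
opening: 0.344
```

```bash
cat > look.py <<'E'
import sys
from h import *
k=sys.argv[1]
o=ctrl.get_obs();print(o['time_s'],o['eef_pos'],o['wrist_force'],o['opening'])
snap('wrist','w'+k+'.png');snap('scene','s'+k+'.png')
a=cv2.resize(cv2.imread(f'pics/s{k}.png')[250:285,340:385],None,fx=13,fy=13,interpolation=cv2.INTER_CUBIC)
b=cv2.imread(f'pics/w{k}.png')
h=cv2.cvtColor(b,cv2.COLOR_BGR2HSV); m=cv2.inRange(h,(45,120,60),(75,255,255)); m[:150]=0;m[:,:430]=0; ys,xs=np.nonzero(m); print(xs.mean(),ys.mean())
x,y=int(xs.mean()),int(ys.mean()); x0=min(max(x-25,0),510);y0=max(y-20,0)
print('crop',x0,y0)
cv2.imwrite(f'pics/a{k}.png',a); cv2.imwrite(f'pics/b{k}.png',cv2.resize(b[y0:y0+40,x0:x0+50],None,fx=14,fy=14,interpolation=cv2.INTER_CUBIC))
E
python3 look.py 11; python3 arc.py .05 4
```

```text
15.275 [0.63337002 0.01080944 0.10826847] [-3.89246335 -4.24864676  6.37789249] 0.3436506765776647
481.9807692307692 266.4230769230769
crop 456 246
1 0.058 0.061 [0.6344 0.0155]
2 0.061 0.058 [0.6351 0.0196]
3 0.064 0.055 [0.6356 0.0238]
4 0.067 0.052 [0.6359 0.028 ]
```

View pics/a11.png

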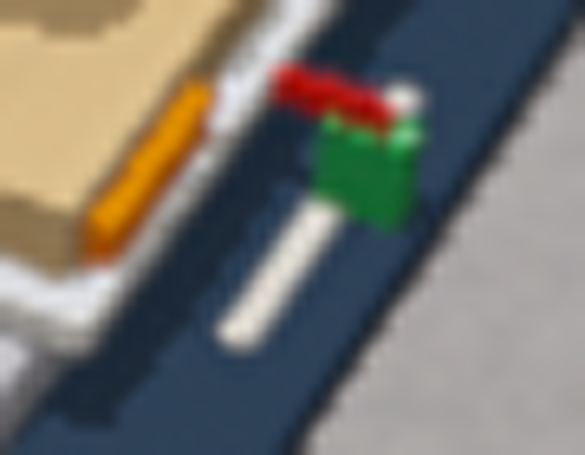

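View pics/b11.png

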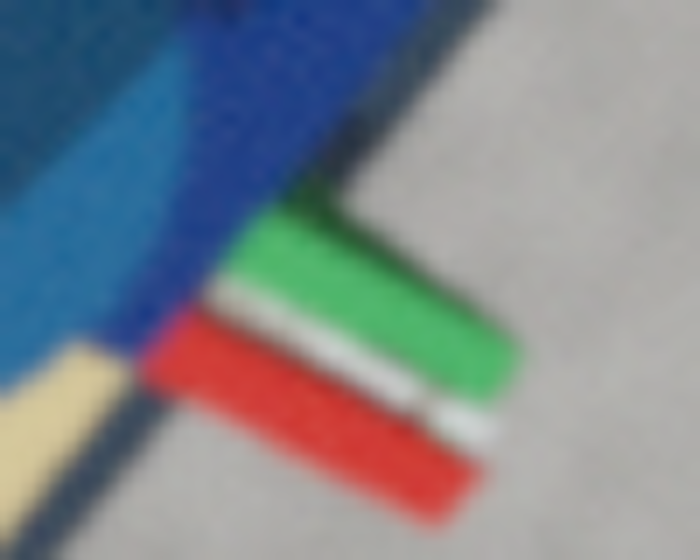

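```bash
python3 - <<'E'
from m import *
w=load('w11'); s=load('s11'); f=lambda u,v:(456+u/14-.46,246+v/14-.46); g=lambda u,v:(340+u/13-.46,250+v/13-.46)
for n,p,z in [('ptr tip',(458,497),.041),('ptr root',(170,338),.041),('line',(487,425),.0345),('green far corner',(522,345),.034),('line mid',(350,355),.0345)]:
    print('W',n,L(onplane(w,f(*p),z))*1000)
for n,p,z in [('ptr tip',(388,113),.04),('ptr root',(283,82),.04),('line far end',(404,98),.0345)]:
    print('S',n,L(onplane(s,g(*p),z))*1000)
E
```

```text
yaw 0.10259108437157832 O [0.55259895 0.02984605] resid 2.7087456479490957
W ptr tip [229.40790277   5.08008546]
W ptr root [211.03900455   5.402511  ]
W line [233.86482873   7.98551911]
W green far corner [232.9437632  12.4268359]
W line mid [225.06030115   7.86410676]
S ptr tip [230.09357561   4.17647444]
S ptr root [208.55670383   2.77837742]
S line far end [229.03843252  17.0836632 ]
```

The wrist view puts the pointer at y≈5.2 and the clip's middle at about 7.6–7.9. The crank angle also says about 2.4 mm remains, so I'll move 0.065 rad more and look again.

Call:
{"name": "drive_tool", "arguments": {"deltas": [{"slide":[0.025,0.027,0],"delta_rot":[0,0,0],"hand":0.3},{"slide":[0.025,0.026,0],"delta_rot":[0,0,0],"hand":0.3},{"slide":[0.025,0.025,0],"delta_rot":[0,0,0],"hand":0.3},{"slide":[0,0,0],"delta_rot":[0,0,0],"hand":0.3},{"slide":[0,0,0],"delta_rot":[0,0,0],"hand":0.3}]}}

```text
time_s: 16.0
eef_pos: [0.6346, 0.0162, 0.1083]
eef_rot: [0.001, 0.47, 0.883, -0.001]
wrist_force: [-2.8, -3.8, 6.3]
opening: 0.342
```

```bash
python3 look.py 12
```

```text
16.0 [0.63460168 0.0161924  0.10826401] [-2.7804777  -3.80810852  6.30213812] 0.3416957596934056
475.3263157894737 270.8421052631579
crop 450 250
```

View pics/b12.png

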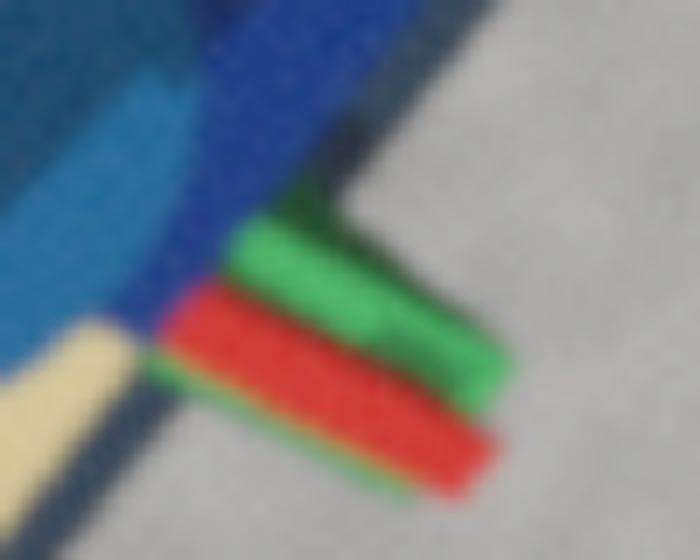

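View pics/a12.png

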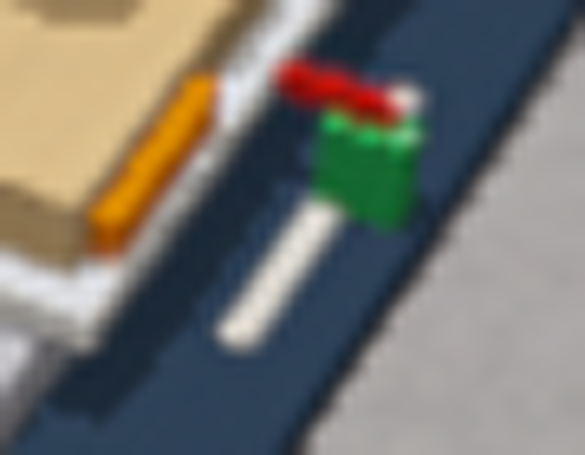

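```bash
python3 - <<'E'
from m import *
w=load('w12'); w1=load('w11'); f=lambda u,v:(450+u/14-.46,250+v/14-.46)
for n,p,z in [('ptr tip',(482,472),.042),('ptr root',(188,308),.042),('clip far corner',(515,360),.034),('far edge near end',(262,215),.034),('near edge',(150,360),.034),('near edge2',(408,500),.034)]:
    print('W',n,L(onplane(w,f(*p),z))*1000)
s=load('s12');g=lambda u,v:(340+u/13-.46,250+v/13-.46)
for n,p in [('tip',(400,108)),('root',(287,75))]: print('S',n,L(onplane(s,g(*p),.04))*1000)
E
```

```text
yaw 0.10259108437157832 O [0.55259895 0.02984605] resid 2.7087456479490957
W ptr tip [228.81744797   7.69645812]
W ptr root [210.06731732   8.13280836]
W clip far corner [233.26381314  12.2189252 ]
W far edge near end [216.50513784  12.72287255]
W near edge [216.56417025   3.29455063]
W near edge2 [233.54505452   3.04653474]
S tip [231.54752429   6.87278319]
S root [208.38561771   5.27909433]
```

```bash
python3 - <<'E'
from m import *
w=load('w12'); o=-w['R'].T@w['t']; print(L(o)*1000,o[2]); f=lambda u,v:(450+u/14-.46,250+v/14-.46)
for z in (.038,.04,.042): print(z,L(onplane(w,f(335,390),z))*1000)
# top-view clip vs line comparisons
E
```

```text
yaw 0.10259108437157832 O [0.55259895 0.02984605] resid 2.7087456479490957
[44.00920682 46.86092368] 0.25032699564720046
0.038 [222.75459313   7.1681498 ]
0.04 [221.07091287   7.54203324]
0.042 [219.3872326    7.91591668]
```

The pointer is at y≈7.7 and the clip's middle, taken from both edges, is at 7.8. They line up, so I'll release slowly and rise.

Call:
{"name": "drive_tool", "arguments": {"deltas": [{"slide":[0,0,0],"delta_rot":[0,0,0],"hand":0.4},{"slide":[0,0,0],"delta_rot":[0,0,0],"hand":0.5},{"slide":[0,0,0],"delta_rot":[0,0,0],"hand":0.65},{"slide":[0,0,0],"delta_rot":[0,0,0],"hand":0.8},{"slide":[0,0,0],"delta_rot":[0,0,0],"hand":0.8}]}}

```text
time_s: 16.73
eef_pos: [0.6344, 0.0174, 0.1072]
eef_rot: [-0.0, 0.47, 0.883, 0.0]
wrist_force: [-0.6, 1.0, -0.3]
opening: 0.8
```

```bash
python3 look.py 13
```

```text
16.725 [0.6344335  0.01742799 0.10721594] [-0.5901331   1.01414979 -0.28053038] 0.8003173696666634
474.7857142857143 272.8673469387755
crop 449 252
```

View pics/b13.png

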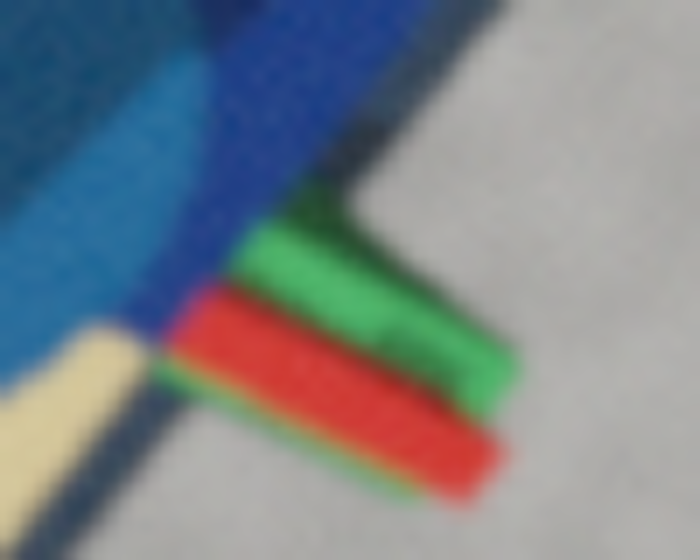

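The alignment did not change when I released. I'll rise, move clear and check from above.

Call:
{"name": "drive_tool", "arguments": {"deltas": [{"slide":[0,0,-0.4],"delta_rot":[0,0,0],"hand":0.8},{"slide":[0,0,-0.7],"delta_rot":[0,0,0],"hand":0.8},{"slide":[0,0,-0.9],"delta_rot":[0,0,0],"hand":0.8},{"slide":[0,0,-0.6],"delta_rot":[0,0,0],"hand":0.8},{"slide":[0,-0.5,0],"delta_rot":[0,0,0],"hand":0.8}]}}

```text
time_s: 17.45
eef_pos: [0.6164, 0.0034, 0.243]
eef_rot: [0.004, 0.469, 0.883, 0.001]
wrist_force: [-0.3, 0.2, 0.3]
opening: 0.798
```

Call:
{"name": "drive_tool", "arguments": {"deltas": [{"slide":[0,-0.9,0],"delta_rot":[0,0,0],"hand":0.8},{"slide":[0,-0.9,0],"delta_rot":[0,0,0],"hand":0.8},{"slide":[0,-0.9,0],"delta_rot":[0,0,0],"hand":0.8},{"slide":[0,-0.9,0],"delta_rot":[0,0,0],"hand":0.8},{"slide":[0,0,0],"delta_rot":[0,0,0],"hand":0.8}]}}

```text
time_s: 18.08
eef_pos: [0.4631, -0.0984, 0.2389]
eef_rot: [0.001, 0.471, 0.882, -0.0]
wrist_force: [0.2, 0.5, -0.9]
opening: 0.8
```

```bash
python3 - <<'E'
from h import *
o=ctrl.get_obs();print(o['time_s'],o['eef_pos'])
snap('top','t14.png');snap('scene','s14.png')
a=cv2.imread('pics/t14.png')
cv2.imwrite('pics/t14z.png',cv2.resize(a[95:245,200:420],None,fx=3.6,fy=3.6,interpolation=cv2.INTER_CUBIC))
cv2.imwrite('pics/s14z.png',cv2.resize(cv2.imread('pics/s14.png')[160:310,160:395],None,fx=3.4,fy=3.4,interpolation=cv2.INTER_CUBIC))
E
```

```text
18.075 [ 0.46312095 -0.09840329  0.23891217]
```

View pics/t14z.png

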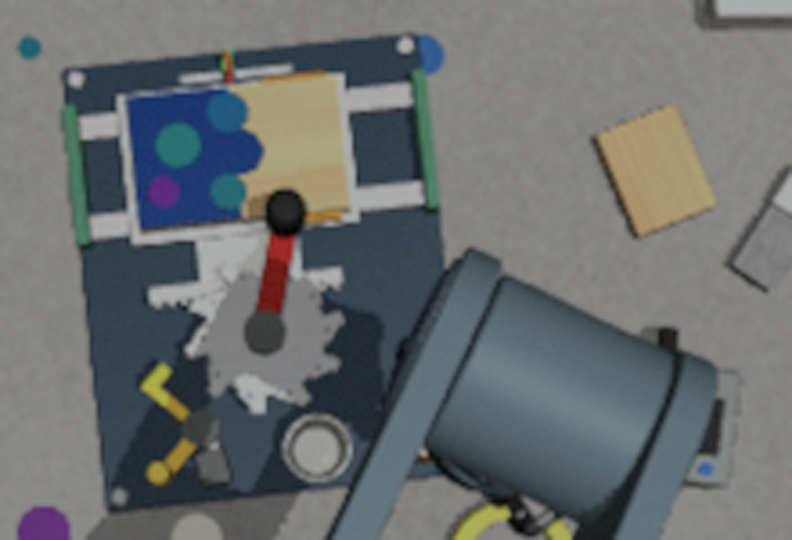

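View pics/s14z.png

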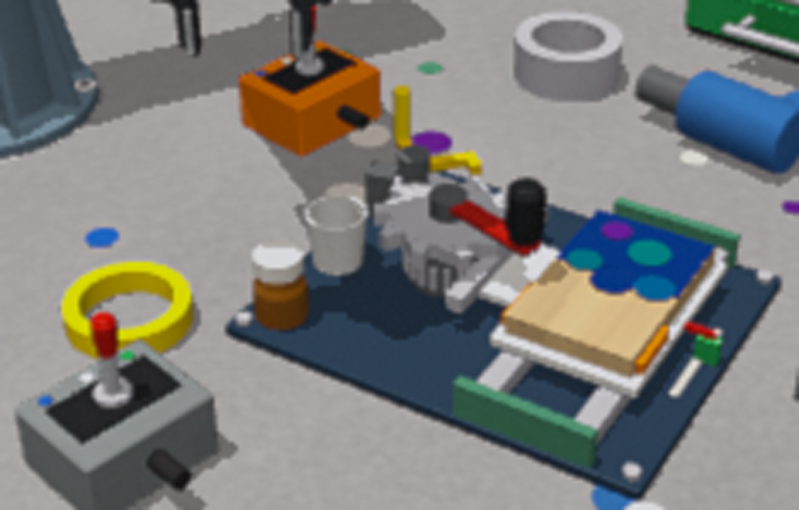

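```bash
python3 - <<'E'
import cv2
a=cv2.imread('pics/t14.png')[100:120,250:280]
cv2.imwrite('pics/q4.png',cv2.resize(a,None,fx=20,fy=20,interpolation=cv2.INTER_NEAREST))
E
```

```text
(no output)
```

View pics/q4.png

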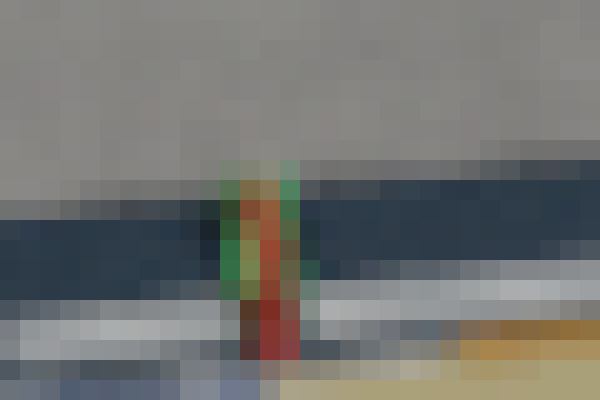

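From above, the red pointer at about (262.5,111) has green on both sides. The pawl is off and the toggle is upright, so I'll hand it in.

```bash
python3 -c "
from bench import ctrl
print(ctrl.hand_in())"
```

```text
the job is handed in; nothing more can be done
None
```

I did the job in the order asked and handed it in at about 18 s on the robot clock, with the arm clear of everything.

- **Switch:** I closed the jaws around the toggle to bring it to centre. It stood upright after release, with its tip within about 1 px of where off should be. The last scene view still shows it upright.
- **Pawl:** I pushed it over centre and it stayed off. The last top and scene views show its tooth clear of the wheel.
- **Carriage:** I turned the crank about 1.4 rad at no more than roughly 0.5 rad/s, which is about 17 mm/s at the carriage. In the wrist view, the pointer was about 0.1 mm from the middle of the clip, or 0.3 mm allowing for the pointer's height. It did not move on release, and the final top view shows green on both sides of the pointer.
- **Forces:** The highest wrist force I read was about 11 N.
- **Other objects:** The last views show no sign that anything else moved. The arm hid the pigment jar and most of the switch box in the last top view, so I checked those in the scene view only.

**Measurements that disagreed:**
- My rough pixel picks in the scene view put the pointer 1 to 2 mm short of the clip. That is within the camera's calibration tolerance, so I went by the wrist and top views and the crank angle.
- The knob's top appeared about 11 mm higher than stated in the scene view. It seems to be a cap on the knob and did not affect the grip.

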